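# Close the lab mill's grinding bowl with its keyed lid

### The job

Take the scraper off the mouth of the mill's grinding bowl and lay it flat in the steel tray. Then set the lid that has two ears squarely on the bowl with its ears standing on the rim well clear of the notches (a tenth of a turn or so), and turn it there, pressing only lightly, until both ears drop into the notches and the lid sits fully home. Let go, and leave all the other things on the bench where they are.

Things in the scene. Friction and masses are not known exactly. Their poses are not given: they have to be found in the camera images.
- bowl: Dark steel grinding bowl with a brighter rim, fixed, standing on the mill: outer diameter 124, inner diameter 100, 85 high, open on top. Origin at the centre of its underside, z up. Two notches 20 wide and 12 deep are cut right through the wall into the rim, at its +x and -x sides (opposite each other). The bowl is turned by any angle.
- bowl_rim (a point): Centre of the bowl's mouth, at the height of its rim, 85 above the bowl's origin and 145 above the bench. With its ears standing on the rim, the lid's origin is 6 below this point; with the ears dropped into the notches and its flange on the rim (fully home), 14 below.
- mill: The mill under the bowl, fixed: white platform 190 x 190, its steel top 60 above the bench; a blue drive housing 110 deep, 190 wide and 123 high (lower than the bowl's rim) adjoins it on +x. Origin under the platform's centre, at bench height.
- keyed_lid: Loose aluminium lid with two ears, 0.25 to 0.5 kg, lying right way up on the bench. Origin at the centre of its underside, z up. Heights: pilot disc of diameter 97 from 0 to 14 (fits inside the bowl); flange of diameter 114 from 14 to 20; ears 16 wide (y), sticking out at +x and -x to 66 from the centre, from 6 to 20. The same when turned by half.
- lid_grip (a point): On the keyed lid's axis, at half height of its dark steel grip bar, 35 above the lid's origin. The bar is 60 long (along the lid's x, ear to ear), 12 thick (y) and reaches from 20 to 50 above the origin.
- plain_lid: Bystander: loose aluminium lid like the other one, same sizes and grip bar, but round, without ears. Not to be used. The two lids lie in either of two places, which swap.
- scraper: Loose bowl scraper, about 0.08 kg, lying flat across the bowl's rim. Origin on its underside, at its balance point. Wooden handle from -80 to +40 along its x, 20 wide (y), 24 high (z); white plastic blade from +30 to +100 along x, 50 wide, 4 thick, level with the underside.
- tray: Open steel tray, fixed, empty: 270 (its x) x 170 (its y) outside, walls 25 high and 5 thick, floor 5 thick. Origin at the centre of its underside, on the bench.
- beaker: Bystander: glass beaker, diameter 70, 90 high, at the far right. Origin at its foot.
- jar: Bystander: amber jar, diameter 60, 80 high, at the far left. Origin at its foot.
- dish: Bystander: low white dish, diameter 80, 16 high, between the robot and the mill. Origin at its foot.
- spoon: Bystander: steel spoon, 150 long, lying near the robot. Origin under its middle.
- measuring_cylinder: Bystander: glass measuring cylinder, foot of diameter 68, 200 high, at the far right. Origin at its foot.
- brush_block: Bystander: plain wooden block 90 x 35, 22 high, near the robot. Origin under its middle.

How it is judged:
On the way, in this order (a step that is already met when the one before it is completed fails the run):
1. the scraper lies flat in the tray, let go (x of scraper in the frame of tray between -0.09 and 0.09 m and y of scraper in the frame of tray between -0.08 and 0.08 m and z of scraper in the frame of tray below 0.032 m and angle between scraper's own x axis and vertical between 1.47 and 1.67 rad and contact force between scraper and the fingers below 0.1 N), for 0.2 s.
2. the eared lid stands level and centred on the bowl, its ears resting on the rim at least 0.15 rad off the notches (z of keyed_lid in the frame of bowl_rim between -0.0085 and -0.0035 m and horizontal distance between keyed_lid and bowl_rim below 0.004 m and angle between keyed_lid's own z axis and vertical below 0.08 rad and angle between the x axis of keyed_lid and the x axis of bowl, either way round above 0.15 rad and contact force between keyed_lid and bowl above 0.5 N), for 0.2 s.
3. turned until both ears have dropped into the notches (z of keyed_lid in the frame of bowl_rim below -0.012 m and horizontal distance between keyed_lid and bowl_rim below 0.004 m and angle between keyed_lid's own z axis and vertical below 0.035 rad and angle between the x axis of keyed_lid and the x axis of bowl, either way round below 0.08 rad), for 0.2 s.
At the end, for the whole second after the job is handed in: The eared lid is fully home on the bowl (within 2 mm of full depth, 4 mm of centre, 0.035 rad of level, ears in the notches within 0.08 rad, either way round), released and at rest; the scraper lies flat in the tray (within 0.1 rad of level), released and at rest (all of step 1 and all of step 3 and contact force between keyed_lid and the fingers below 0.1 N and linear speed of each of keyed_lid, scraper below 0.02 m/s); the robot touches nothing.
It fails at once if the eared lid, its ears standing on the rim, is pressed on the bowl with more than 60 N (the knock as it drops home does not count) (contact force between keyed_lid and bowl above 60 N and z of keyed_lid in the frame of bowl_rim above -0.0085 m).
It fails at once if one of the other things on the bench (plain lid, beaker, jar, dish, spoon, measuring cylinder, wooden block) is moved by more than 40 mm (distance of any of plain_lid, beaker, jar, dish, spoon, measuring_cylinder, brush_block from where it was at the start of the episode above 0.04 m).
It also fails if it takes over 72 s, if anything falls off the work surface, if the arm or the gripper's body presses on something with over 40 N, if the wrist force passes 120 N, or if a joint passes its speed limit or range.

### The arm

A 6-joint arm with a two-finger parallel gripper is mounted at the origin on the work surface. World frame = base frame: x ahead of the robot, y to its left, z up, the work surface at z = 0. Lengths are in m, angles in rad, forces in N, time in s.
With the tool pointing down it reaches from about 0.35 to 1 m from the base axis. Payload 7.1 kg.
Tool frame: the origin (TCP) lies between the finger pads; the fingertips stand 22 mm ahead of it and the grasp point (between the pads) lies 3 mm ahead of it; x points along the fingers, y is the direction in which the jaws open and shut, and the axes are right-handed (so a half turn about x gives the same grasp; the last joint's range is limited). The gripper opens to 85 mm and grips with 20 to 120 N. Pads are 22 mm wide; open, the fingers measure 114 mm over their backs; the gripper's body (76 mm by 85 mm) begins 54 mm behind the grasp point. The pads swing forward as they close: fully open they stand 13 mm farther back than shut.
Start: joints at [1.201, 0.423, 1.63, -0, 1.089, -0.019], TCP at [0.215, 0.587, 0.253] pointing down, gripper open.
Joint ranges: [-3, 3], [-0.9, 2.11], [0.09, 2.58], [-1.31, 4.45], [0.11, 2.69], [-2.54, 2.54]. Speed limits (rad/s): [2.39, 2.39, 3.01, 3.14, 3.14, 3.14].

### API

Orientations are given as a rotation vector (axis times angle).
In Python, from rig import manip gives the robot as it stands. The module is installed in compiled form; this text tells all that it offers. Calls block until the motion is done:
- manip.move_to(position, orientation): joint-space move of the TCP to a pose.
- manip.servo_line(position, orientation=None, rate=0.15): straight line of the TCP; orientation=None keeps the orientation; rate is the mean speed in m/s.
- manip.set_joints(angles): joint-space move.
- manip.command_gripper(opening, f_grip=None): finger opening in m; f_grip is the grip in N (None keeps the last); returns when the fingers have stopped.
- manip.hold(seconds).
- manip.solve_ik(position, orientation): joint angles nearest the present ones, or None.
- manip.camera(name): name is "side" or "top"; returns a dict with "image" (400x640x3 uint8, red, green, blue), "fx", "fy", "cx", "cy" (pixels), "k1" (the pictures are not rectified: a ray, as slopes to the right and down, at radius r is drawn at 1 + k1 r^2 times it, then the intrinsics apply), "cam_to_world" (4x4, takes a point from camera to world coordinates). Camera axes: x right, y down, z forward; pixel columns grow to the right and rows downward; lengths in m; the calibration is good to about 2 mm. A picture is of the moment at which its call begins. There is no depth.
A pose or a line that the arm cannot do raises manip.IKError and nothing moves.
- manip.sign_off(): hands the job in, once; it reports no verdict.
Readings, each from a call of its own:
- manip.get_time(): time.
- manip.get_joint_positions(): joint angles.
- manip.get_joint_vel(): joint speeds.
- manip.get_tau(): joint torques, N m.
- manip.get_position(): TCP position.
- manip.get_ee_rot(): TCP orientation.
- manip.get_contact_force(): force on the tool from outside, world axes, zero at the start.
- manip.get_torque(): the same for the moment, N m.
- manip.get_width(): finger opening in m.
Only numpy, scipy, OpenCV 4.12 (cv2) and the standard library are available. Lean on these libraries where they do the work, as an engineer would, in place of code of your own. Each camera call takes 0.05 s, during which the arm holds its last target.

## Working session

There is one attempt and no reset: what is moved stays moved. The work goes in short steps, each a Python script; the robot and the scene stay as the last script left them, time stands still between calls to the robot, and variables do not carry over. Pictures are saved under pics/ and viewed, and the job is handed in when it is done.

```bash
mkdir -p pics
python3 - <<'E'
from rig import manip
import cv2,numpy as np
for n in("side","top"):
    c=manip.camera(n); cv2.imwrite(f"pics/{n}0.png",c["image"][:,:,::-1])
    print(n,[c[k] for k in("fx","fy","cx","cy","k1")]); print(np.round(c["cam_to_world"],4))
print(manip.get_ee_rot(),manip.get_width(),manip.get_time())
E
```

```text
side [481.7713315418122, 481.7713315418122, 321.98946336542474, 206.00051781129818, 0.043247186110548924]
[[ 0.9979 -0.0209  0.061   0.4771]
 [-0.0623 -0.5588  0.827  -0.9878]
 [ 0.0168 -0.829  -0.5589  0.7363]
 [ 0.      0.      0.      1.    ]]
top [410.56513611550594, 410.56513611550594, 325.02206192033344, 198.97242252317426, -0.09150929434462408]
[[-0.0276 -0.9798  0.1981  0.3666]
 [-0.9995  0.0244 -0.0184 -0.02  ]
 [ 0.0132 -0.1985 -0.98    1.1076]
 [ 0.      0.      0.      1.    ]]
[ 0.2741972   1.55347961 -0.27637847] 0.08553687959070898 0.1
```

View pics/side0.png

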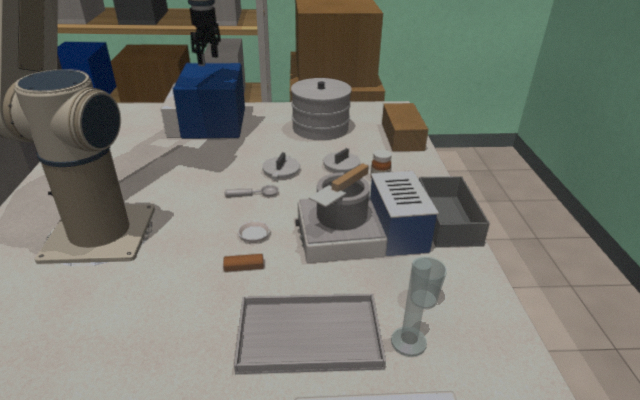

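View pics/top0.png

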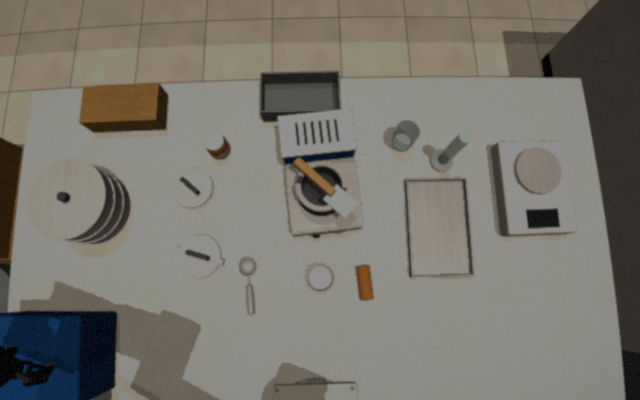

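The side view has the scraper on the bowl at about (340,185) and the tray at (310,332). The top view has the bowl at (322,188) and the lids at (194,188) and (200,255). I'll zoom in next.

```bash
cat > h.py <<'E'
import numpy as np, cv2
from rig import manip
def ray(c,uv):
    K=np.array([[c["fx"],0,c["cx"]],[0,c["fy"],c["cy"]],[0,0,1.]])
    p=cv2.undistortPoints(np.array(uv,float).reshape(-1,1,2),K,np.array([c["k1"],0,0,0.])).reshape(-1,2)
    d=np.c_[p,np.ones(len(p))]@c["cam_to_world"][:3,:3].T
    return c["cam_to_world"][:3,3],d
def plane(c,uv,z):
    o,d=ray(c,uv); return o+d*((z-o[2])/d[:,2])[:,None]
def proj(c,P):
    T=np.linalg.inv(c["cam_to_world"]); q=np.atleast_2d(P)@T[:3,:3].T+T[:3,3]
    K=np.array([[c["fx"],0,c["cx"]],[0,c["fy"],c["cy"]],[0,0,1.]])
    return cv2.projectPoints(q,np.zeros(3),np.zeros(3),K,np.array([c["k1"],0,0,0.]))[0].reshape(-1,2)
def crop(c,n,x0,y0,x1,y1,s,gain=1.6):
    im=c["image"][y0:y1,x0:x1,::-1]
    im=cv2.resize(np.clip(im*gain,0,255).astype(np.uint8),None,fx=s,fy=s,interpolation=cv2.INTER_CUBIC)
    cv2.imwrite("pics/"+n,im)
E
python3 - <<'E'
from h import *
t=manip.camera("top"); s=manip.camera("side")
crop(t,"t_bowl.png",275,100,375,245,4,1.6)
crop(t,"t_lids.png",160,130,270,320,3,1.2)
crop(s,"s_bowl.png",290,130,410,270,4,1.6)
crop(s,"s_lids.png",240,130,380,200,5,1.6)
np.save("t0.npy",t,allow_pickle=True);np.save("s0.npy",s,allow_pickle=True)
print(plane(t,[[405,180],[465,179],[470,274],[410,277]],.025))
print(plane(t,[[194,188],[200,255]],.02))
E
```

```text
[[ 0.63286194 -0.26032439  0.025     ]
 [ 0.63203105 -0.42825558  0.025     ]
 [ 0.37349085 -0.41804889  0.025     ]
 [ 0.37166726 -0.25683672  0.025     ]]
[[0.62592057 0.31665806 0.02      ]
 [0.44343753 0.29457769 0.02      ]]
```

View pics/t_bowl.png

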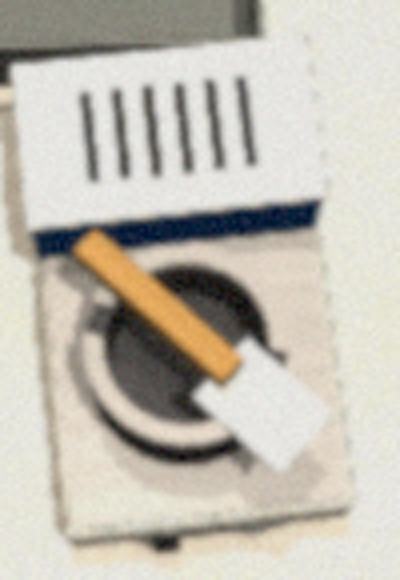

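View pics/t_lids.png

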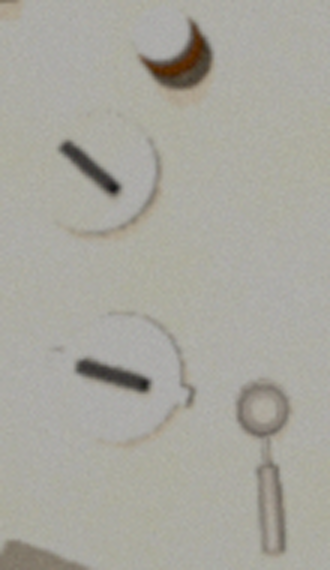

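View pics/s_bowl.png

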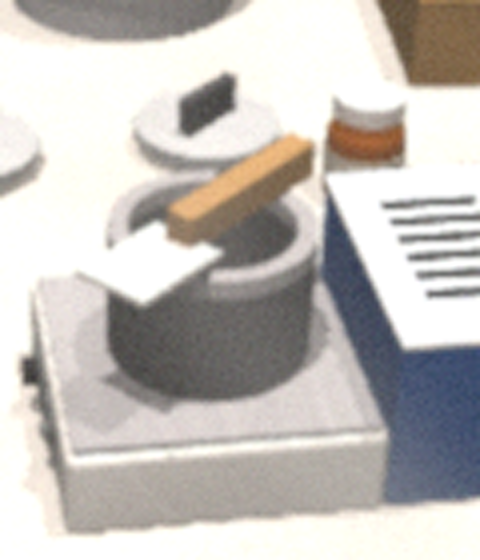

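View pics/s_lids.png

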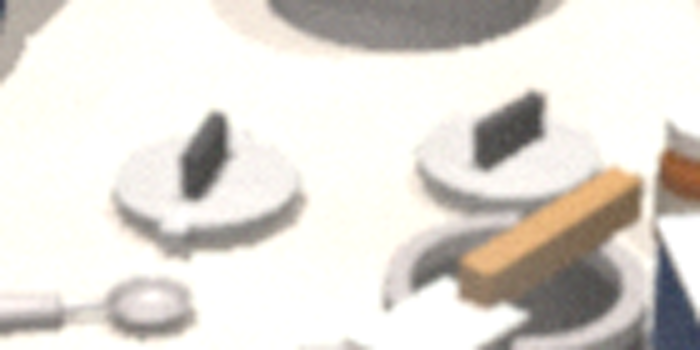

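Run:
```python
from h import *
t=np.load("t0.npy",allow_pickle=True).item(); s=np.load("s0.npy",allow_pickle=True).item()
C=lambda pts,o,k:np.array(pts)/k+np.array(o)
h=plane(t,C([[75,248],[100,230],[242,358],[215,382]],(275,100),4),.169)
print("handle",np.round(h,4), np.linalg.norm(h[0]-h[1]),np.linalg.norm(h[0]-h[3]),np.linalg.norm(h[1]-h[2]))
b=plane(t,C([[245,335],[330,405],[285,472],[193,395]],(275,100),4),.149)
print("blade",np.round(b,4),np.linalg.norm(b[0]-b[1]),np.linalg.norm(b[1]-b[2]))
u=h[2]+h[3]-h[0]-h[1]; u/=np.linalg.norm(u); print("yaw",np.arctan2(u[1],u[0]))
print("origin from far end",(h[0]+h[1])/2+.08*u,"from near tip",(b[1]+b[2])/2-.1*u)
# masks
def mask_rect(c,lo,hi,roi,z):
    hsv=cv2.cvtColor(c["image"],cv2.COLOR_RGB2HSV); m=cv2.inRange(hsv,lo,hi)
    M=np.zeros_like(m); x0,y0,x1,y1=roi; M[y0:y1,x0:x1]=m[y0:y1,x0:x1]
    cn=max(cv2.findContours(M,cv2.RETR_EXTERNAL,cv2.CHAIN_APPROX_NONE)[0],key=cv2.contourArea)
    P=plane(c,cn.reshape(-1,2),z)
    r=cv2.minAreaRect((P[:,:2]*1000).astype(np.float32)); return r
r=mask_rect(t,(8,110,60),(25,255,255),(285,150,345,205),.169); print("handle mask",r, cv2.boxPoints(r).round(1).tolist())
for n,roi,z in(("eared",(180,240,215,270),.05),("plain",(175,170,208,202),.05)):
    r=mask_rect(t,(0,0,0),(180,255,80),roi,z); print(n,r)
lid=plane(t,C([[80,365],[148,385]],(160,130),3),.05);print(lid)
print("ears",plane(t,C([[189,395],[60,350]],(160,130),3),.02))
# tray mask via side
print("tray side",plane(s,[[247,297],[377,297],[382,368],[236,368]],.025))
o=proj(t,[[.443,.295,.05]]);print(o)
```

```text
handle [[ 0.6478  0.0342  0.169 ]
 [ 0.6586  0.0192  0.169 ]
 [ 0.5783 -0.0628  0.169 ]
 [ 0.5644 -0.0465  0.169 ]] 0.018486895940905548 0.116109547258705 0.11472065117312712
blade [[ 0.597  -0.066   0.149 ]
 [ 0.5529 -0.1152  0.149 ]
 [ 0.5132 -0.0869  0.149 ]
 [ 0.561  -0.0338  0.149 ]] 0.06610083574974365 0.04874080033232009
yaw -2.358806868629891
origin from far end [ 0.59645927 -0.0296943   0.169     ] from near tip [ 0.60396185 -0.03051396  0.149     ]
handle mask ((612.8878173828125, -13.030448913574219), (118.99807739257812, 23.146312713623047), 46.017765045166016) [[563.2000122070312, -47.79999923706055], [579.9000244140625, -63.900001525878906], [662.5, 21.700000762939453], [645.9000244140625, 37.79999923706055]]
eared ((442.17327880859375, 292.7433166503906), (63.4671630859375, 10.710088729858398), 72.69984436035156)
plain ((625.2501831054688, 319.37261962890625), (65.5911865234375, 10.27851676940918), 48.16972351074219)
[[0.45054101 0.32102423 0.05      ]
 [0.43231684 0.26142223 0.05      ]]
ears [[0.42472283 0.23287113 0.02      ]
 [0.466541   0.34917944 0.02      ]]
tray side [[ 0.38011373 -0.26297355  0.025     ]
 [ 0.6474121  -0.27521899  0.025     ]
 [ 0.62859671 -0.44850637  0.025     ]
 [ 0.37281664 -0.4356245   0.025     ]]
[[196.52812974 254.41124844]]
```

```bash
cat >> h.py <<'E'
from scipy.spatial.transform import Rotation as Ro
def ori(a):
    c,s=np.cos(a),np.sin(a)
    return Ro.from_matrix(np.array([[0,c,s],[0,s,-c],[-1,0,0]])).as_rotvec()
def wrap(a,p=2*np.pi): return (a+p/2)%p-p/2
E
python3 - <<'E'
from h import *
t=np.load("t0.npy",allow_pickle=True).item()
print("bowl approx",plane(t,[[321.7,186]],.145),"cyl foot",plane(t,[[441,160]],0),"beaker",plane(t,[[404,145]],0))
R=Ro.from_rotvec(manip.get_ee_rot()).as_matrix(); print(R.round(2),"a",np.arctan2(R[1,1],R[0,1]))
for k in(0,1):
    a=-2.35+np.pi/2+k*np.pi
    for p,b in(([.599,-.0274,.17],a),([.599,-.0274,.30],a),([.515,-.347,.30],a-.79),([.515,-.347,.03],a-.79)):
        q=manip.solve_ik(p,ori(b)); print(k,p,wrap(b),None if q is None else np.round(q,2))
E
```

```text
bowl approx [[ 0.59321543 -0.03093318  0.145     ]] cyl foot [[ 0.69520863 -0.37337642  0.        ]] beaker [[ 0.74176055 -0.27015715  0.        ]]
[[-0.    0.34  0.94]
 [-0.    0.94 -0.34]
 [-1.   -0.   -0.  ]] a 1.2199868579988036
0 [0.599, -0.0274, 0.17] -0.7792036732051035 [-0.07  0.49  1.74 -0.    0.91  0.71]
0 [0.599, -0.0274, 0.3] -0.7792036732051035 [-0.07  0.34  1.65 -0.    1.16  0.71]
0 [0.515, -0.347, 0.3] -1.5692036732051036 [-0.61  0.37  1.6  -0.    1.17  0.96]
0 [0.515, -0.347, 0.03] -1.5692036732051036 [-0.61  0.73  1.73 -0.    0.69  0.96]
1 [0.599, -0.0274, 0.17] 2.36238898038469 [-0.07  0.49  1.74 -0.    0.91 -2.43]
1 [0.599, -0.0274, 0.3] 2.36238898038469 [-0.07  0.34  1.65 -0.    1.16 -2.43]
1 [0.515, -0.347, 0.3] 1.572388980384689 [-0.61  0.37  1.6  -0.    1.17 -2.18]
1 [0.515, -0.347, 0.03] 1.572388980384689 [-0.61  0.73  1.73 -0.    0.69 -2.18]
```

Run:
```python
from h import *
a=-2.35+np.pi/2
manip.move_to([.599,-.0274,.30],ori(a))
manip.command_gripper(.05,30)
manip.servo_line([.599,-.0274,.169],rate=.2)
manip.command_gripper(.0,30); print("w",manip.get_width())
manip.servo_line([.599,-.0274,.29],rate=.2)
print("w",manip.get_width(),manip.get_contact_force(),manip.get_time())
t=manip.camera("top"); s=manip.camera("side")
np.save("t1.npy",t,allow_pickle=True)
crop(t,"t1.png",200,80,500,300,2.6,1.3); crop(s,"s1.png",250,100,450,260,3,1.3)
```

```text
w 0.019137238726903455
w 0.01952284706287726 [ 0.00861448 -0.16908151 -0.79028487] 5.15
```

View pics/s1.png

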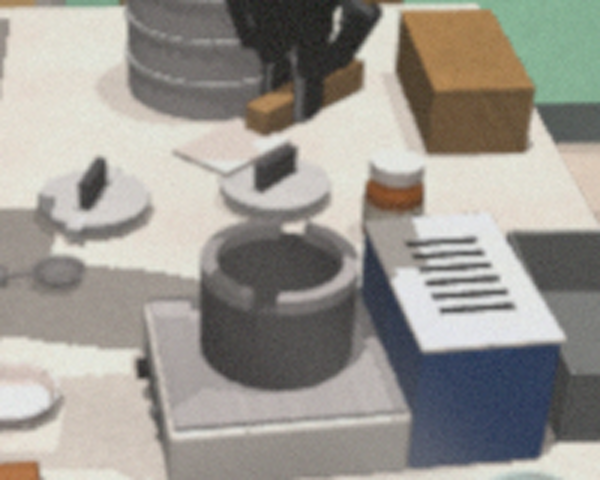

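The scraper is held: width is 19.5 mm and the force is 0.8 N. In the crop, the notches show at (262,298) and (295,228). Next I'll put the scraper in the tray.

Run:
```python
from h import *
a=-2.35+np.pi/2-.79
manip.move_to([.515,-.347,.27],ori(a))
manip.servo_line([.515,-.347,.05],rate=.22)
z=.05
while z>.026:
    z-=.003; manip.servo_line([.515,-.347,z],rate=.05)
    f=manip.get_contact_force()[2]
    if f>1.0: break
print(z,f)
manip.command_gripper(.045,30)
print(manip.get_contact_force(),manip.get_time())
manip.servo_line([.515,-.347,.20],rate=.25)
manip.move_to([.42,-.15,.40],ori(-np.pi/2))
t=manip.camera("top"); s=manip.camera("side"); print(manip.get_time())
np.save("t2.npy",t,allow_pickle=True); np.save("s2.npy",s,allow_pickle=True)
crop(t,"t2.png",160,80,480,300,2.5,1.3); crop(s,"s2.png",220,120,460,380,2.2,1.3)
crop(t,"t2b.png",270,140,370,240,6,1.5); crop(s,"s2b.png",290,150,410,230,6,1.5)
```

```text
0.028999999999999988 6.611168168086654
[-0.61331577  0.03995202  0.62840919] 9.7667
11.8417
```

View pics/t2.png

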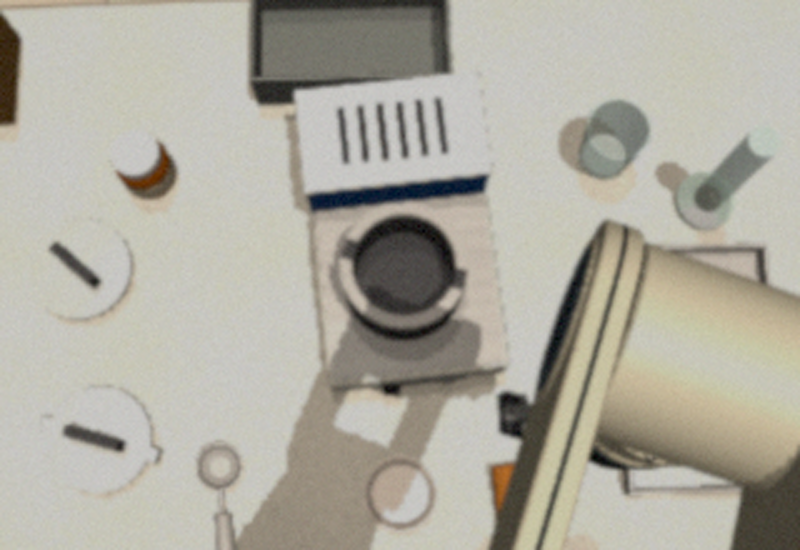

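View pics/s2.png

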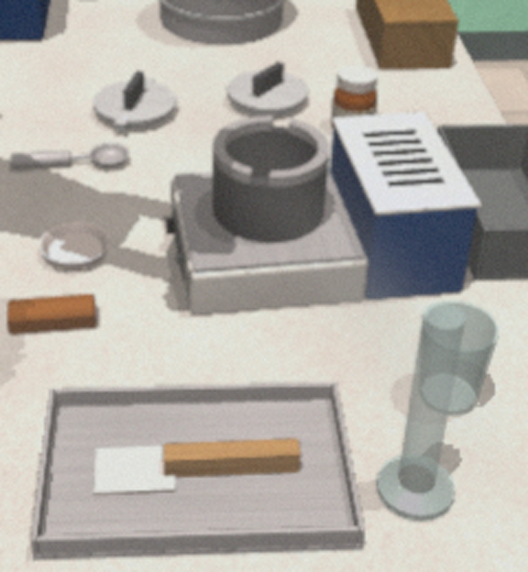

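View pics/t2b.png

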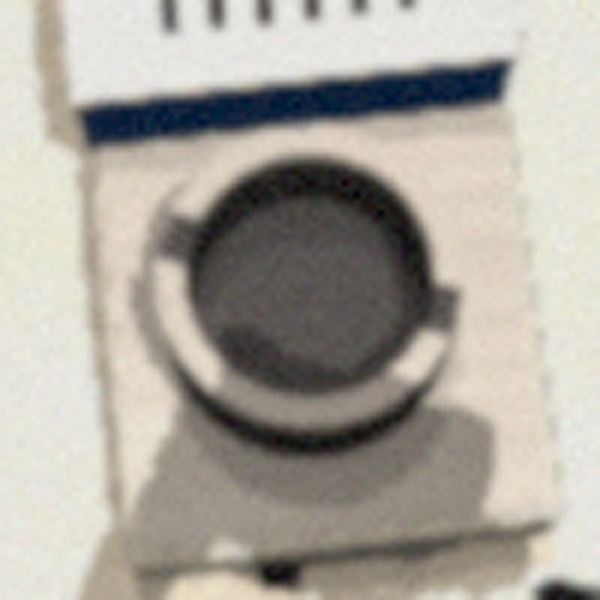

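View pics/s2b.png

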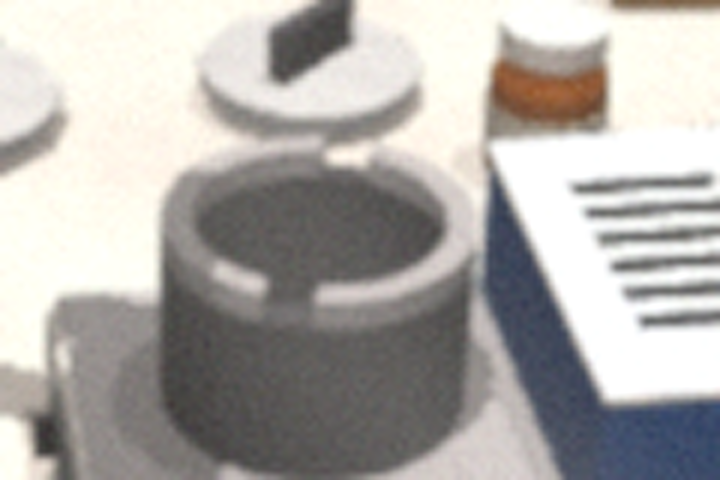

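The scraper lies flat in the tray, spanning about (95..300, 440..490) in the side crop. The bowl mouth is clear, and in the top crop the notches are near (180,240) and (445,305). I'll fit the rim circle and the notch angles next.

```bash
cat >> h.py <<'E'
from scipy.optimize import least_squares
def circ_fit(P,r=None):
    f=lambda p:np.hypot(P[:,0]-p[0],P[:,1]-p[1])-(p[2] if r is None else r)
    p0=[*P[:,:2].mean(0),.05]
    return least_squares(f,p0,loss="soft_l1",f_scale=.001)
def polar(c,cx,cy,z,rs,th):
    g=c["image"].astype(np.float32).mean(2); g=cv2.GaussianBlur(g,(0,0),.7)
    P=np.array([[cx+r*np.cos(a),cy+r*np.sin(a),z] for a in th for r in rs])
    uv=proj(c,P).astype(np.float32).reshape(len(th),len(rs),2)
    return cv2.remap(g,uv[...,0],uv[...,1],cv2.INTER_CUBIC)
def edge_circle(c,cx,cy,z,r0,dr,th,sign):
    rs=np.arange(r0-dr,r0+dr,.0005)
    for _ in range(3):
        I=polar(c,cx,cy,z,rs,th); G=sign*np.gradient(I,axis=1)
        k=G.argmax(1); ok=(G.max(1)>1.0)&(k>0)&(k<len(rs)-1)
        P=np.c_[cx+rs[k]*np.cos(th),cy+rs[k]*np.sin(th)][ok]
        s=circ_fit(P); cx,cy,r=s.x
    return cx,cy,r,ok.sum(),np.sqrt(np.median(s.fun**2))
E
python3 - <<'E'
from h import *
t=np.load("t2.npy",allow_pickle=True).item(); s=np.load("s2.npy",allow_pickle=True).item()
th=np.radians(np.arange(0,360,4))
for n,c in(("top",t),("side",s)):
    for r0,sg in((.05,1),):
        print(n,edge_circle(c,.5932,-.031,.145,r0,.010,th,sg))
    # notch
    cx,cy=edge_circle(c,.5932,-.031,.145,.05,.01,th,1)[:2]
    T=np.radians(np.arange(0,360,3)); I=polar(c,cx,cy,.145,np.arange(.053,.060,.001),T).mean(1)
    print(np.c_[np.degrees(T),I].round(0).astype(int).reshape(-1,2).tolist())
E
```

```text
top (np.float64(0.5946528545230768), np.float64(-0.0298308081591879), np.float64(0.049072963934844206), np.int64(86), np.float64(0.0006281755231503267))
[[0, 132], [3, 132], [6, 132], [9, 132], [12, 132], [15, 134], [18, 135], [21, 135], [24, 134], [27, 134], [30, 134], [33, 134], [36, 135], [39, 136], [42, 135], [45, 135], [48, 135], [51, 136], [54, 135], [57, 132], [60, 120], [63, 93], [66, 67], [69, 60], [72, 59], [75, 58], [78, 63], [81, 84], [84, 113], [87, 130], [90, 135], [93, 136], [96, 134], [99, 134], [102, 136], [105, 137], [108, 137], [111, 137], [114, 137], [117, 137], [120, 137], [123, 138], [126, 138], [129, 137], [132, 136], [135, 129], [138, 114], [141, 99], [144, 93], [147, 91], [150, 91], [153, 91], [156, 91], [159, 91], [162, 92], [165, 92], [168, 91], [171, 91], [174, 92], [177, 92], [180, 91], [183, 90], [186, 91], [189, 91], [192, 91], [195, 91], [198, 91], [201, 92], [204, 92], [207, 92], [210, 90], [213, 91], [216, 95], [219, 108], [222, 127], [225, 137], [228, 139], [231, 138], [234, 137], [237, 136], [240, 130], [243, 109], [246, 80], [249, 65], [252, 62], 
[... 1252 characters left out ...]
[180, 97], [183, 97], [186, 97], [189, 97], [192, 96], [195, 95], [198, 94], [201, 94], [204, 94], [207, 95], [210, 94], [213, 94], [216, 99], [219, 110], [222, 123], [225, 128], [228, 127], [231, 126], [234, 129], [237, 131], [240, 125], [243, 102], [246, 74], [249, 64], [252, 64], [255, 64], [258, 64], [261, 78], [264, 106], [267, 124], [270, 129], [273, 130], [276, 130], [279, 130], [282, 128], [285, 128], [288, 128], [291, 129], [294, 129], [297, 129], [300, 130], [303, 130], [306, 130], [309, 131], [312, 132], [315, 132], [318, 133], [321, 134], [324, 135], [327, 135], [330, 135], [333, 135], [336, 136], [339, 135], [342, 135], [345, 135], [348, 136], [351, 137], [354, 137], [357, 138]]
```

Run:
```python
from h import *
t=np.load("t2.npy",allow_pickle=True).item(); s=np.load("s2.npy",allow_pickle=True).item()
def bar(c,roi,z):
    x0,y0,x1,y1=roi; g=c["image"].max(2); M=np.zeros_like(g); M[y0:y1,x0:x1]=(g[y0:y1,x0:x1]<85)*255
    cn=max(cv2.findContours(M,cv2.RETR_EXTERNAL,cv2.CHAIN_APPROX_NONE)[0],key=cv2.contourArea)
    P=plane(c,cn.reshape(-1,2),z); return cv2.minAreaRect((P[:,:2]*1000).astype(np.float32))
print(bar(t,(180,240,215,270),.05))
th=np.radians(np.arange(0,360,4))
for n,c in(("top",t),("side",s)):
    for z in (.02,): print(n,edge_circle(c,.443,.294,z,.057,.007,th,1), edge_circle(c,.443,.294,z,.057,.007,th,-1))
yaw=np.radians(73); a=yaw-np.pi/2
for p,b in(([.4425,.2935,.044],a),([.595,-.0295,.2],a+.6),([.595,-.0295,.2],a-.6)): print(np.round(manip.solve_ik(p,ori(b)),2))
crop(s,"s2c.png",240,140,320,195,8,1.3)
```

```text
((442.25225830078125, 293.13482666015625), (62.664588928222656, 11.02962875366211), 72.97649383544922)
top (np.float64(0.4413379883402857), np.float64(0.297353100347157), np.float64(0.06123935409574782), np.int64(30), np.float64(0.00033709043713635897)) (np.float64(0.44236693653657144), np.float64(0.297549896154376), np.float64(0.054661004366888456), np.int64(43), np.float64(0.00048070059984454266))
side (np.float64(0.4453315158983991), np.float64(0.282163550238796), np.float64(0.059718564765147336), np.int64(42), np.float64(0.0006904713627486407)) (np.float64(0.4442279249608673), np.float64(0.29000066369098254), np.float64(0.05208074326702322), np.int64(33), np.float64(0.0006379315947097619))
[0.56 0.62 1.94 0.   0.58 0.86]
[-0.07  0.45  1.74 -0.    0.96 -0.37]
[-0.07  0.45  1.74 -0.    0.96  0.83]
```

View pics/s2c.png

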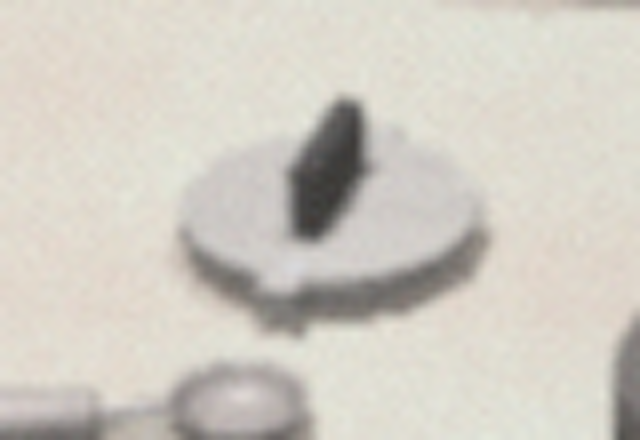

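The eared lid is the nearer one, with its ear visible at about (280,280) in the crop. Its bar centre is at (0.4423,0.2933) and its yaw is 73°. I'll grasp it now.

Run:
```python
from h import *
a=np.radians(73)-np.pi/2
p=[.4423,.2933]
manip.command_gripper(.04,40)
manip.move_to([*p,.15],ori(a))
manip.servo_line([*p,.0445],rate=.15)
print(manip.get_contact_force())
manip.command_gripper(0,70); print("w",manip.get_width())
manip.servo_line([*p,.25],rate=.2)
print("w",manip.get_width(),manip.get_contact_force(),manip.get_torque())
q=[.5951,-.0294]
manip.move_to([*q,.25],ori(a+.6))
manip.servo_line([*q,.20],rate=.15)
t=manip.camera("top"); s=manip.camera("side"); print(manip.get_time(),manip.get_position())
np.save("t3.npy",t,allow_pickle=True); np.save("s3.npy",s,allow_pickle=True)
crop(t,"t3.png",270,120,370,220,6,1.4); crop(s,"s3.png",280,120,400,220,6,1.4)
```

```text
[ 0.65305081  0.28251986 -0.20247911]
w 0.010984032774733657
w 0.010593713019281616 [-0.6687384  -1.19439209 -4.70271126] [-0.00191955 -0.00670052 -0.02091928]
18.2333 [ 0.59596577 -0.029077    0.20116855]
```

View pics/t3.png

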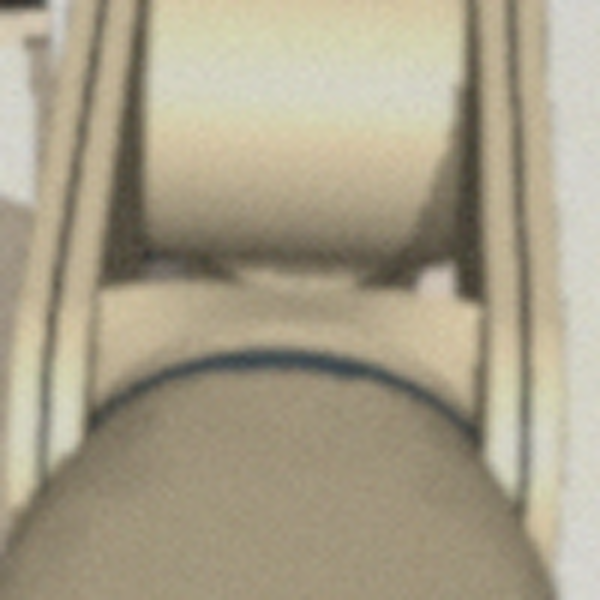

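View pics/s3.png

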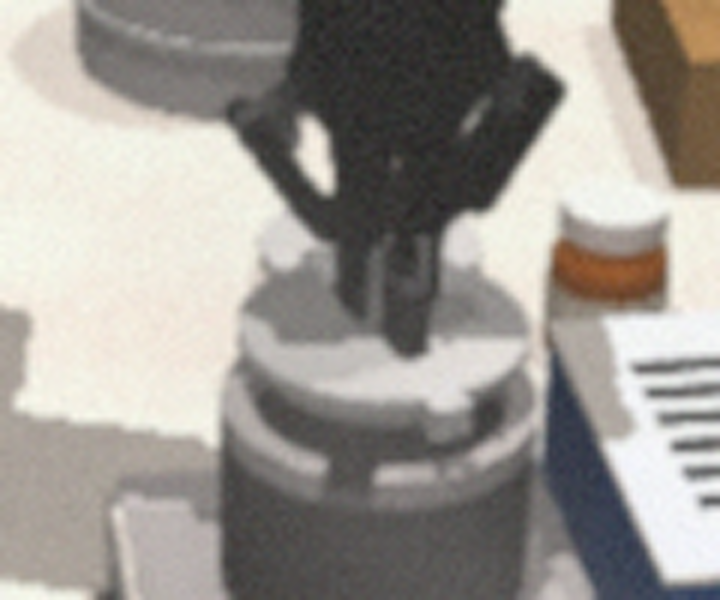

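Run:
```python
from h import *
manip.hold(.3); print(manip.get_position(),manip.get_time())
s=manip.camera("side"); g=cv2.GaussianBlur(s["image"].astype(np.float32).mean(2),(0,0),.6)
P=manip.get_position()
for r in range(170,182):
    d=np.diff(g[r]); L=d[312:330]; R=d[360:376]; print(r,g[r,314:328].round().astype(int),g[r,362:376].round().astype(int))
zo=P[2]-.0445
k=np.radians(np.arange(0,360,1))
for x,y in((P[0],P[1]),):
  for z in(zo+.014,zo+.02):
    uv=proj(s,np.c_[x+.057*np.cos(k),y+.057*np.sin(k),np.full(360,z)]); i,j=uv[:,0].argmin(),uv[:,0].argmax(); print("pred flange",uv[i],uv[j],"front",uv[uv[:,1].argmax()])
uv=proj(s,np.c_[.5951+.062*np.cos(k),-.0294+.062*np.sin(k),np.full(360,.145)]);i,j=uv[:,0].argmin(),uv[:,0].argmax(); print("pred rim",uv[i],uv[j],"front",uv[uv[:,1].argmax()])
```

```text
[ 0.59533705 -0.02945964  0.2005737 ] 18.5333
170 [166 165 164 164 163 154 131 106  94  91  91  91  92  90] [103 105 108 120 139 157 164 160 133 100  87  87  89  88]
171 [165 164 164 163 160 144 121 100  93  91  91  91  91  91] [103 104 106 110 125 146 160 158 131  97  86  89  93  94]
172 [165 164 163 163 156 141 125 110  99  94  91  91  91  92] [104 105 105 106 114 134 153 155 129  98  89  92  98  98]
173 [163 163 163 160 152 140 134 126 116 107  96  92  91  90] [105 106 106 106 110 125 145 149 128 104 101 105 111 110]
174 [165 164 162 159 151 142 137 135 131 122 109  97  92  91] [107 106 106 106 109 120 138 143 124 104 108 116 119 119]
175 [165 165 163 162 154 144 136 137 136 133 124 108  96  93] [114 112 112 111 113 119 133 139 119  98 105 118 121 121]
176 [165 165 164 163 157 143 132 134 136 137 132 122 108 101] [134 134 134 133 133 132 136 138 117  92  99 115 120 120]
177 [166 165 164 164 159 141 126 129 135 136 135 131 123 119] [151 151 152 152 148 141 139 141 121  91  90 107 119 120]
178 [164 163 163 162 157 137 116 120 130 135 136 136 132 132] [158 158 157 155 149 138 137 143 130  99  82  97 114 121]
179 [164 163 164 161 151 127 102 105 119 132 136 136 135 135] [160 158 158 152 140 130 136 144 134 102  76  89 109 119]
180 [166 164 164 158 140 114  93  93 106 121 129 133 134 134] [159 156 151 139 125 129 142 146 134 100  68  77 100 115]
181 [167 165 163 150 127 103  90  88  95 105 116 125 131 133] [156 148 134 117 108 124 145 152 138 101  63  65  88 110]
pred flange [318.41607663 176.23799102] [367.68860974 177.78555321] front [344.65038088 189.53175227]
pred flange [318.4489038  173.99190005] [367.87175367 175.53905579] front [344.76764222 187.2306809 ]
pred rim [316.08104513 185.39373945] [369.01612173 187.07888694] front [344.24667254 200.14700099]
```

Run:
```python
from h import *
q=[.5951,-.0294]
manip.hold(.1); F0=np.array(manip.get_contact_force()); print(F0)
z=.1985
manip.servo_line([*q,.193],rate=.05)
z=.193
while z>.180:
    z-=.001; manip.servo_line([*q,z],rate=.03)
    manip.hold(.08)
    F=np.array(manip.get_contact_force())-F0; print(round(z,4),np.round(manip.get_position(),4),F.round(1),np.round(manip.get_torque(),2))
    if F[2]>5 or np.hypot(*F[:2])>8: break
print(manip.get_time())
```

```text
[-0.37369548  0.02544708 -4.21319608]
0.192 [ 0.5952 -0.0294  0.1921] [1.1 0.4 0.3] [-0.01 -0.01 -0.04]
0.191 [ 0.5951 -0.0294  0.191 ] [-0.1 -0.7 -0.9] [-0.04 -0.01 -0.  ]
0.19 [ 0.5951 -0.0294  0.19  ] [ 0.5 -0.6  0.3] [-0.03 -0.01 -0.01]
0.189 [ 0.5951 -0.0294  0.189 ] [ 0.5 -0.3 -0.1] [0.03 0.07 0.03]
0.188 [ 0.5952 -0.0294  0.1881] [ 0.7 -1.1  2.4] [-0.02 -0.04 -0.  ]
0.187 [ 0.5955 -0.0297  0.1875] [-0.2 -2.9  7.4] [-0.27  0.12  0.05]
20.975
```

```bash
cat > probe.py <<'E'
from h import *
import sys
q=np.array([float(sys.argv[1]),float(sys.argv[2])]); zmin=float(sys.argv[3])
P=manip.get_position()
manip.servo_line([P[0],P[1],.191],rate=.05)
manip.servo_line([*q,.191],rate=.05); manip.hold(.1)
F0=np.array([0,0,-4.3])
z=.1895
while z>zmin:
    z-=.001; manip.servo_line([*q,z],rate=.03)
    manip.hold(.06)
    F=np.array(manip.get_contact_force())-F0; M=np.array(manip.get_torque())
    print(round(z,4),np.round(manip.get_position(),4),F.round(1),M.round(2))
    if F[2]>5 or np.hypot(*F[:2])>8: break
print(manip.get_time())
E
python3 probe.py .5957 -.0280 .180
```

```text
0.1885 [ 0.5961 -0.0282  0.1889] [ 0.4 -1.4  3.5] [-0.28 -0.01 -0.06]
0.1875 [ 0.5962 -0.0284  0.1885] [-2.4 -3.   9.7] [-0.19  0.23  0.13]
22.1917
```

Run:
```python
from h import *
s=manip.camera("side");np.save("s4.npy",s,allow_pickle=True)
crop(s,"s4.png",290,140,400,220,7,1.5)
for _ in range(6):
    manip.hold(.05); print(np.round(manip.get_contact_force(),1),np.round(manip.get_torque(),2),np.round(manip.get_position(),4))
```

```text
[-1.1 -3.   4.7] [-0.22  0.24  0.06] [ 0.5962 -0.0284  0.1885]
[-1.4 -3.6  5.9] [-0.24  0.21  0.04] [ 0.5962 -0.0284  0.1885]
[-1.8 -3.1  6.9] [-0.23  0.2   0.07] [ 0.5962 -0.0284  0.1885]
[-2.3 -3.2  5.6] [-0.22  0.27  0.06] [ 0.5962 -0.0284  0.1884]
[-1.1 -3.8  5.5] [-0.21  0.26  0.05] [ 0.5962 -0.0284  0.1885]
[-1.2 -3.5  5.6] [-0.19  0.26  0.09] [ 0.5962 -0.0284  0.1884]
```

View pics/s4.png

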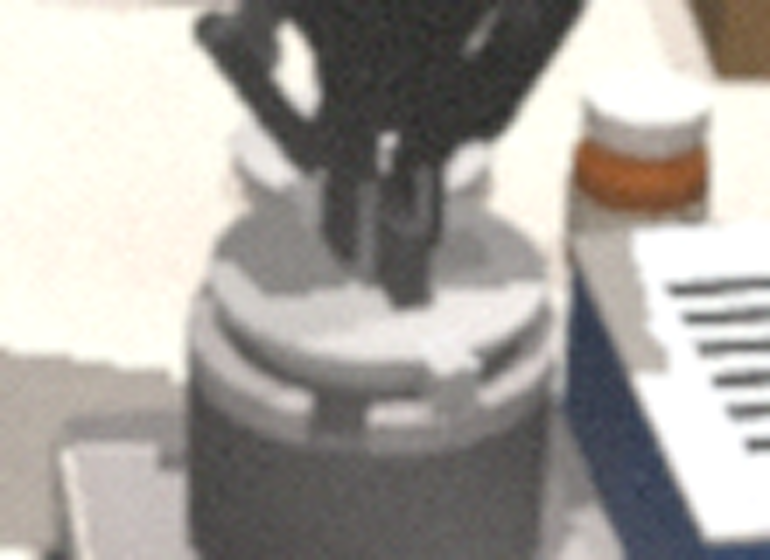

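Run:
```python
from h import *
manip.servo_line([.5951,-.0294,.1915],rate=.05); manip.hold(.2)
s=manip.camera("side");np.save("s5.npy",s,allow_pickle=True); P=np.array(manip.get_position()); print(P,manip.get_time(), np.round(manip.get_contact_force(),1),manip.get_width())
crop(s,"s5.png",310,150,380,210,11,1.4)
k=np.radians(np.arange(0,360,1))
for h in(.014,.02):
    uv=proj(s,np.c_[P[0]+.057*np.cos(k),P[1]+.057*np.sin(k),np.full(360,P[2]-.0445+h)]); i,j=uv[:,0].argmin(),uv[:,0].argmax(); print("flange",uv[i],uv[j],"front",uv[uv[:,1].argmax()])
    w=(np.array([320,338,345,352,368]))
a=np.radians(73)+.6
for sg in(1,-1):
  for yy in(-.008,.008):
    R=np.array([[np.cos(a),-np.sin(a)],[np.sin(a),np.cos(a)]]); e=P[:2]+R@np.array([sg*.066,sg*yy]); print("ear",sg,yy,((proj(s,[[*e,P[2]-.0245],[*e,P[2]-.0385]])-[310,150])*11+5).round())
```

```text
[ 0.59485804 -0.02928007  0.19111892] 23.0417 [ 0.5 -0.5 -4. ] 0.01082663736121121
flange [318.19089049 179.6592519 ] [367.22685021 181.20722559] front [344.28514539 193.03370775]
flange [318.22288949 177.43435961] [367.40758194 178.98198579] front [344.40060561 190.75516878]
ear 1 -0.008 [[282. 159.]
 [280. 215.]]
ear 1 0.008 [[215. 171.]
 [213. 226.]]
ear -1 -0.008 [[457. 474.]
 [454. 533.]]
ear -1 0.008 [[530. 460.]
 [526. 518.]]
```

View pics/s5.png

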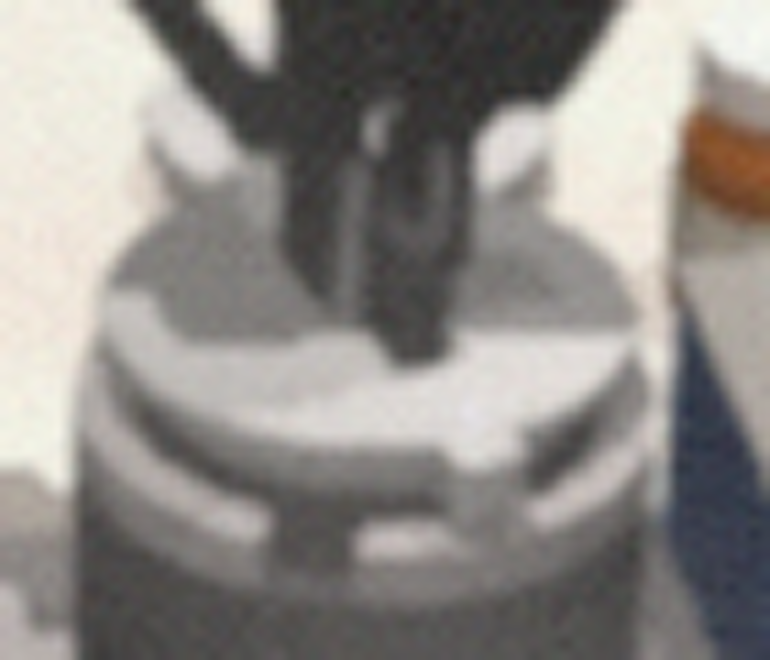

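The lid's front ear and flange edge sit about 0.8–1 px higher than predicted. That fits the lid lying about 2.5–3 mm toward +y in the grip, because the bar mask included its end face. I'll shift to compensate.

```bash
python3 probe.py .5957 -.0320 .1825
```

```text
0.1885 [ 0.5956 -0.032   0.1884] [-0.6  0.7 -0.2] [ 0.01  0.01 -0.07]
0.1875 [ 0.5957 -0.032   0.1875] [ 0.6 -0.1  1.4] [ 0.   -0.03  0.04]
0.1865 [ 0.5957 -0.032   0.1865] [0.  1.1 0.2] [0.01 0.   0.01]
0.1855 [ 0.5957 -0.032   0.1854] [ 0.5 -0.5  1.1] [-0.03 -0.03  0.  ]
0.1845 [ 0.5958 -0.032   0.1847] [-0.5 -0.1  2.9] [-0.04  0.1   0.  ]
0.1835 [ 0.5959 -0.032   0.1846] [-3.3 -0.2 10.5] [-0.01  0.63 -0.  ]
25.4917
```

Run:
```python
from h import *
s=manip.camera("side");np.save("s6.npy",s,allow_pickle=True); print(np.round(manip.get_contact_force(),1),np.round(manip.get_torque(),2))
crop(s,"s6.png",310,150,380,210,11,1.4)
```

```text
[-3.2 -0.9  6.5] [-0.01  0.64  0.02]
```

View pics/s6.png

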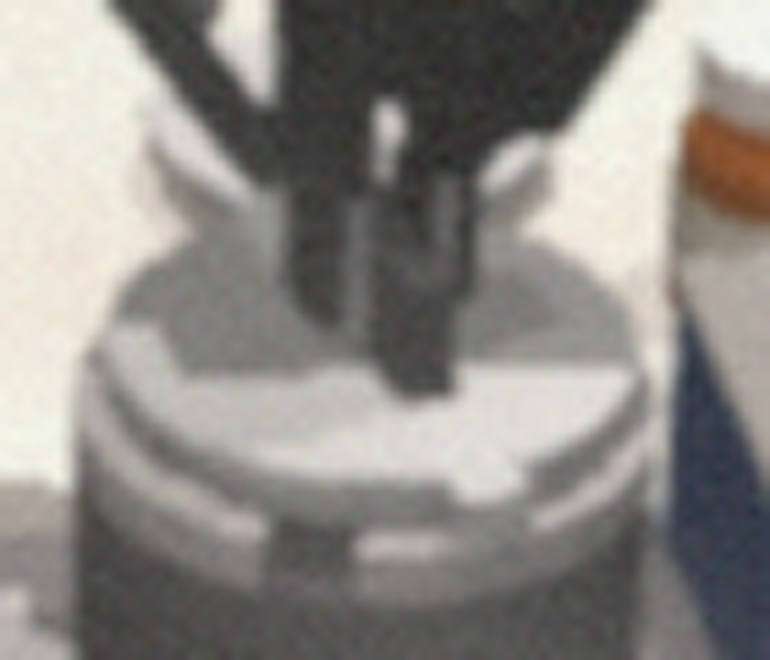

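Run:
```python
from h import *
manip.command_gripper(.022,40); manip.hold(.3)
print(np.round(manip.get_contact_force(),1),manip.get_width(),manip.get_position(),manip.get_time())
s=manip.camera("side");np.save("s7.npy",s,allow_pickle=True)
crop(s,"s7.png",310,150,380,210,11,1.4)
# prediction for lid level on rim, centred
C=[.5951,-.0294]
for z in(.139,.145):
  for a in (np.radians(73.3)+.6,np.radians(73.3)+.55):
    e=[]
    for yy in(-.008,.008):
        R=np.array([[np.cos(a),-np.sin(a)],[np.sin(a),np.cos(a)]]); q=C+R@np.array([-.066,-yy]); e.append(((proj(s,[[*q,z+.02]])-[310,150])*11+5).round()[0])
    print(z,a,e)
  k=np.radians(np.arange(0,360,1)); uv=(proj(s,np.c_[C[0]+.057*np.cos(k),C[1]+.057*np.sin(k),np.full(360,z+.02)])-[310,150])*11+5
  print(uv[uv[:,0].argmin()],uv[uv[:,0].argmax()],uv[uv[:,1].argmax()],uv[uv[:,1].argmin()])
```

```text
[0.5 0.2 0.7] 0.022148082066015696 [ 0.59570994 -0.03199638  0.18342638] 26.1083
0.139 1.8793263417118435 [array([458., 506.]), array([530., 492.])]
0.139 1.8293263417118435 [array([442., 508.]), array([516., 496.])]
[ 96.17845285 338.10157146] [635.17851838 355.13161028] [383.04176893 485.40123836] [349.05234529 207.421496  ]
0.145 1.8793263417118435 [array([460., 481.]), array([532., 467.])]
0.145 1.8293263417118435 [array([444., 483.]), array([518., 471.])]
[ 96.53346185 313.66672492] [637.16690967 330.69298834] [384.31356617 460.37872604] [350.12748973 183.60937618]
```

View pics/s7.png

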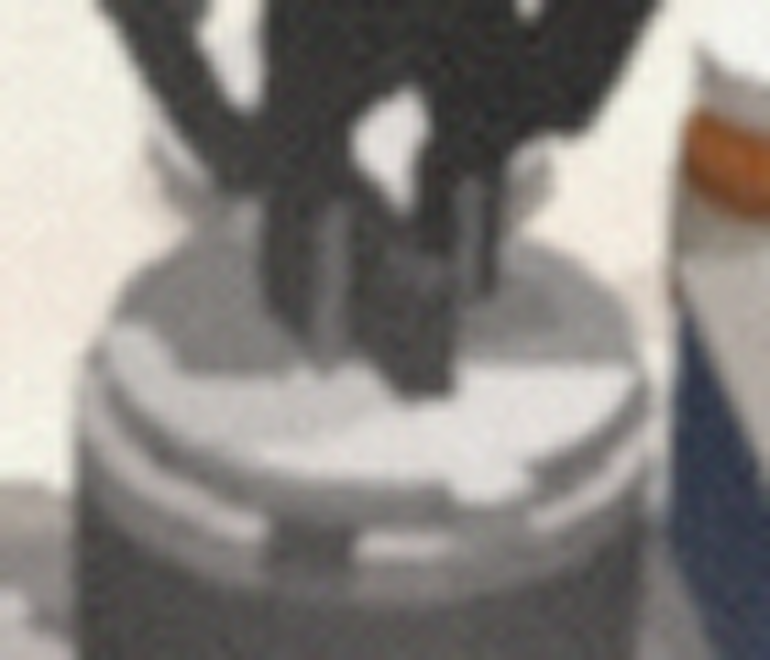

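Released, the lid stands level with its ears on the rim: the ear top edge runs (450,505)–(525,492), against a prediction of (458,506)–(530,492). Next I'll centre the TCP on the bowl axis, regrip, and turn it under light pressure.

Run:
```python
from h import *
C=[.5952,-.0294]; a0=np.radians(73)-np.pi/2
manip.servo_line([*C,.1840],rate=.05); manip.hold(.1); print(np.round(manip.get_contact_force(),1))
manip.command_gripper(0,40); manip.hold(.1)
rd=lambda:np.mean([(manip.hold(.02),manip.get_contact_force())[1] for _ in range(4)],0)
F=rd(); print("gripped",F.round(1),manip.get_width())
z=.1840
while F[2]<5 and z>.1815:
    z-=.0005; manip.servo_line([*C,z],rate=.03); F=rd()
print("press",z,F.round(1),np.round(manip.get_position(),4))
d=.6
for d in list(np.arange(.54,.13,-.06))+list(np.arange(.12,-.13,-.02)):
    manip.move_to([*C,z],ori(a0+d)); F=rd()
    print(round(d,2),round(z,4),F.round(1),np.round(manip.get_torque(),2),round(manip.get_position()[2],4))
    if F[2]<0: break
    if F[2]>14: z+=.0005
    elif F[2]<3: z-=.0005
print(manip.get_time())
```

```text
[0.5 0.3 1.4]
gripped [-1.5 -0.3  2.8] 0.011280923105827446
press 0.1835 [-3.6  0.2  7.1] [ 0.5952 -0.0294  0.1841]
0.54 0.1835 [-2.4 -0.2  6.5] [-0.01  0.47 -0.11] 0.1841
0.48 0.1835 [-2.1 -0.4  6. ] [-0.09  0.37 -0.11] 0.1841
0.42 0.1835 [-1.9 -0.7  6.3] [-0.08  0.4  -0.16] 0.1841
0.36 0.1835 [-1.7 -0.7  5.8] [-0.01  0.36 -0.13] 0.1841
0.3 0.1835 [-1.7 -0.5  4.9] [-0.04  0.26 -0.16] 0.1841
0.24 0.1835 [-1.1 -0.6  5.4] [-0.08  0.25 -0.12] 0.1841
0.18 0.1835 [-1.4 -0.9  5.9] [-0.09  0.28 -0.12] 0.1841
0.12 0.1835 [-1.  -0.3  5.3] [-0.17  0.18 -0.24] 0.184
0.1 0.1835 [-1.2 -0.7  5. ] [-0.13  0.17  0.13] 0.1841
0.08 0.1835 [-0.7 -0.6  5.5] [-0.13  0.15  0.14] 0.184
0.06 0.1835 [ 0.  -1.2  5.2] [-0.25  0.01  0.1 ] 0.1838
0.04 0.1835 [ 2.1 -0.7  2. ] [-0.41 -0.31  0.1 ] 0.1834
0.02 0.183 [ 0.5 -0.9 -4. ] [-0.08 -0.06 -0.04] 0.1821
31.35
```

The force fell off at d=0.02, so the ears are over the notches. I'll follow it down.

Run:
```python
from h import *
C=[.5952,-.0294]
rd=lambda:np.mean([(manip.hold(.02),manip.get_contact_force())[1] for _ in range(3)],0)
z=.183; print(np.round(manip.get_position(),4),rd().round(1))
while z>.1735:
    z-=.001; manip.servo_line([*C,z],rate=.03); F=rd()
    print(round(z,4),F.round(1),np.round(manip.get_torque(),2),np.round(manip.get_position(),4))
    if F[2]>4 or np.hypot(*F[:2])>8: break
s=manip.camera("side");np.save("s8.npy",s,allow_pickle=True); print(manip.get_time())
crop(s,"s8.png",310,150,380,210,11,1.4)
```

```text
[ 0.5943 -0.0293  0.1821] [-0.4 -0.5 -4. ]
0.182 [-0.4 -0.  -3.5] [-0.01  0.02 -0.04] [ 0.595  -0.0293  0.1818]
0.181 [-0.5 -0.6 -4.1] [-0.    0.06  0.01] [ 0.5951 -0.0294  0.181 ]
0.18 [ 0.   0.2 -4.5] [-0.01 -0.   -0.02] [ 0.5952 -0.0294  0.18  ]
0.179 [-0.1 -0.2 -3.7] [-0.02  0.02  0.01] [ 0.5951 -0.0294  0.179 ]
0.178 [-0.  -0.5 -4.8] [-0.03  0.03  0.03] [ 0.5952 -0.0294  0.178 ]
0.177 [-0.2 -0.7 -4.2] [-0.05  0.07 -0.01] [ 0.5952 -0.0294  0.177 ]
0.176 [-0.5 -0.5 -2.6] [-0.17  0.02  0.03] [ 0.5953 -0.0295  0.1761]
0.175 [-3.9 -0.5  6.1] [-0.11  0.61  0.02] [ 0.5953 -0.0295  0.1761]
33.85
```

View pics/s8.png

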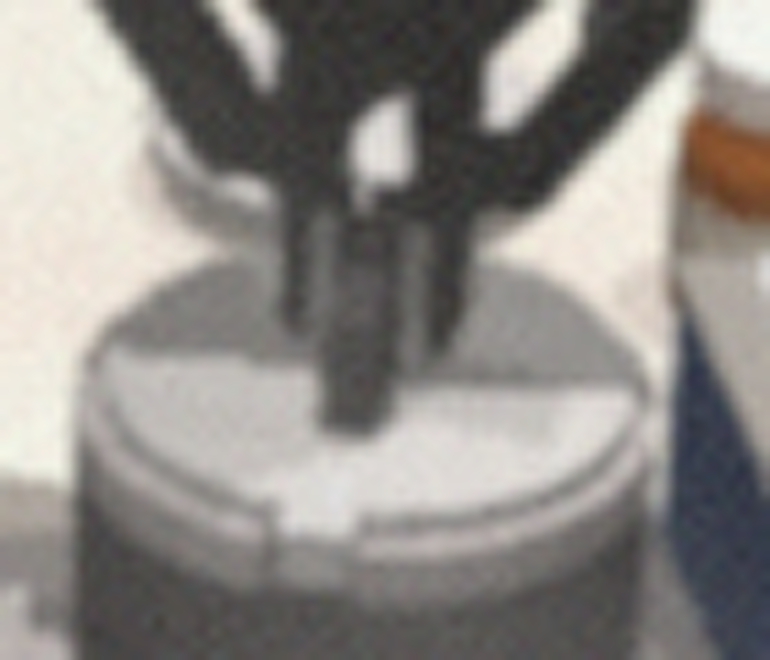

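The ear now sits in the notch at about (315,530), and the contact height is 8.0 mm lower (0.1841 to 0.1761). I'll release, back off, and check.

Run:
```python
from h import *
C=[.5952,-.0294]
manip.command_gripper(.04,40); manip.hold(.1); print(np.round(manip.get_contact_force(),1),manip.get_width())
manip.servo_line([*C,.27],rate=.12)
manip.move_to([.42,.15,.40],manip.get_ee_rot()); manip.hold(.3)
t=manip.camera("top"); s=manip.camera("side"); print(manip.get_time(),np.round(manip.get_contact_force(),1))
crop(t,"t9.png",160,80,480,300,2.5,1.3); crop(s,"s9.png",220,120,460,380,2.2,1.3); crop(s,"s9b.png",300,140,380,220,7,1.4)
k=np.radians(np.arange(0,360,1))
for z in(.131,.139):
  uv=(proj(s,np.c_[.5952+.057*np.cos(k),-.0294+.057*np.sin(k),np.full(360,z+.02)])-[300,140])*7+3
  print(uv[uv[:,0].argmin()],uv[uv[:,0].argmax()],uv[uv[:,1].argmax()],uv[uv[:,1].argmin()])
```

```text
[-0.5 -0.5  0.6] 0.03995360011718539
36.7667 [-0.8 -0.1  0.7]
[131.02253414 305.55533927] [472.64641863 316.39530364] [312.81215036 399.78024867] [291.32270725 221.87630315]
[131.32291783 284.96842884] [474.32199523 295.80552253] [313.88422946 378.70377872] [292.22954522 201.80894291]
```

View pics/t9.png

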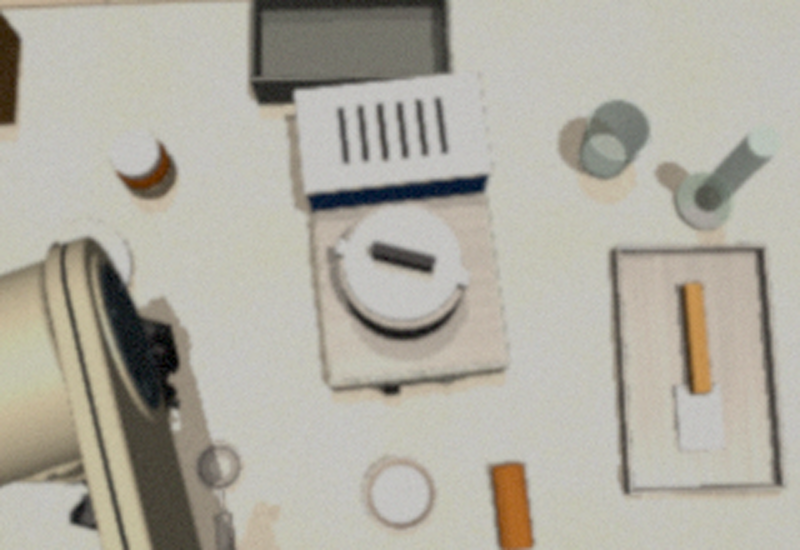

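View pics/s9.png

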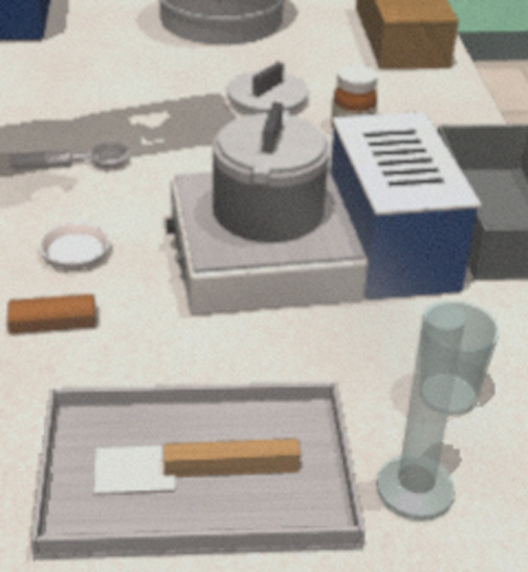

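View pics/s9b.png

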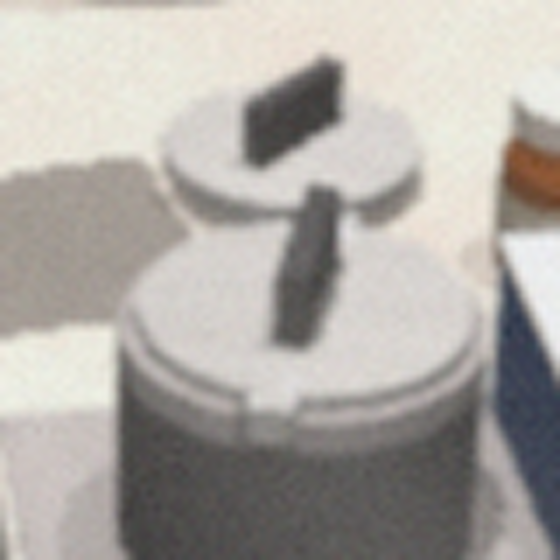

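The lid is fully home: the flange front edge is at row 400, against a prediction of 400 for home and 379 for standing on the rim, and the ear is in the notch at (270,410). The scraper is flat in the tray and the other things haven't moved, so I'll hand in.

```bash
python3 -c "
from rig import manip
manip.sign_off()"
```

```text
the job is handed in; nothing more can be done
```

I did all the steps in order and handed the job in at about 37 s of the 72 s allowed; `sign_off()` gives no verdict.

- **Scraper:** it came off the bowl and lies flat in the steel tray, released. The last pictures from both cameras agree.
- **Setting the lid:** the eared lid was stood on the rim about 0.55–0.6 rad off the notches and let go there. The side picture matched the predicted ears-on-rim height.
- **Turning the lid home:** I regripped it on the bowl's axis and turned it under about 10 N until the force fell off. I then lowered it and released it. It came to rest 8.0 mm lower, as it should, with the front ear in its notch and the flange edge where the fully-home position predicts.
- **Other things on the bench:** in the last pictures I saw no change in anything visible. The arm ended clear of everything, with a force reading of about 1 N, which is at the noise level.

**What went wrong on the way:** my first two tries at lowering the lid caught its lower disc on the bowl rim at about 10 N. I had gripped it about 2.5–3 mm off centre along its bar, because the bar's end face had shifted the image measurement. I corrected this from the side view. The moment readings had pointed the other way until I took them as measured at the wrist rather than the TCP; I did not confirm that.

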